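# Check the top-pan balance with its 500 g weight

### The arm

A 6-joint arm with a two-finger parallel gripper is mounted at the origin on a cart in front of the work surface, level with it; the furniture and walls round the work are solid. World frame = base frame: x ahead of the robot, y to its left, z up, the work surface at z = 0. Lengths are in mm, angles in rad, forces in N, time in s.
With the tool pointing down it reaches from about 300 to 825 mm from the base axis. Payload 5.4 kg.
Tool frame: the origin (TCP) lies midway between the tips of the shut fingers; the grasp point (between the pads) lies 19 mm behind it; z points along the fingers, y is the direction in which the jaws open and shut (so a half turn about z gives the same grasp; the last joint's range is limited). The gripper opens to 92 mm and grips with 3 to 60 N. Pads are 20 mm wide; open, the fingers measure 128 mm over their backs; the gripper's body (75 mm by 189 mm) begins 69 mm behind the grasp point.
Start: joints at [1.116, 0.158, 1.597, -0, 1.386, -0.21], TCP at [139.369, 557.837, 184.401] pointing down, gripper open.
Joint ranges: [-2.91, 2.91], [-0.94, 2.29], [0.18, 2.7], [-1.29, 4.43], [0.17, 2.64], [-3, 3]. Speed limits (rad/s): [2.57, 2.57, 3.14, 3.14, 3.14, 3.14].

### API

Orientations are given as a unit quaternion [x, y, z, w].
In Python, from workcell import get_state, get_image, get_calibration, hand_in gives the robot as it stands. The module is installed in compiled form; this text tells all that it offers.
- The arm moves only by the shell command python3 -m crank 'ROWS'. ROWS is JSON, a list of rows, each a list of 7 numbers: the turn, a rotation vector about the tool's x, y, z in degrees, then the shift along the tool's x, y, z in m, then the closure, from 0 (fully open) to 1 (shut). A call has 1 to 8 rows; each row is the pose to reach, as a shift and turn from the pose commanded when the call began, along the tool's axes at that moment; what a row does not reach only later rows make up. A row lasts 1/12 s, in which the tool goes at most 41.7 mm and 7.16 degrees, less where a joint would pass 70% of its speed; a pose out of reach is approached as far as the arm can. A call with a gripper value outside its range is refused whole. The fingers move at their own pace and stop on an object; the grip force is fixed at half the most. Time passes only in rows, so rows that repeat a pose let the fingers close. It gives the time, the measured TCP pose, the force and the opening at its end, in the units of the state.
- get_state(): the state, without advancing time (a new reading comes with each control period).
- get_image(name): name is "scene" or "top" or "wrist"; returns the picture (384x512x3 uint8, blue, green, red); there is no depth.
- get_calibration(name): a dict with "vertical_fov" (degrees; the focal length in pixels is half the picture's height over the tangent of half this angle, whatever the lens; pixels are square), "cx", "cy" (the principal point, pixels), "xyz" and "rotation" of the camera in the world. Camera axes: x right, y down, z forward; pixel columns grow to the right and rows downward; lengths in mm; the calibration is good to about 2 mm. The wrist camera is an equidistant fisheye: a pixel r from the principal point sees the ray r / f radians off the axis. A picture is of the moment at which its call begins: read the wrist's pose just before it. get_calibration takes no time and is no camera call; for the wrist camera it gives the pose at the moment of the call.
- hand_in(): hands the job in, once; it reports no verdict.
The state is a dict: "time_s": time; "qpos": joint angles; "joint_vel": joint speeds; "joint_torque": joint torques, N m; "eef_pos": TCP position; "orientation": TCP orientation; "force": force on the tool from outside, world axes, zero at the start; "ft_torque": the same for the moment, N m; "opening": finger opening in mm.
Only numpy, scipy, OpenCV 4.12 (cv2) and the standard library are available. Lean on these libraries where they do the work, as an engineer would, in place of code of your own. Each camera call takes 0.05 s, during which the arm holds its last target.

### The job

Check the spring balance: with its arrest slide still home, set the largest of the three brass weights gently, upright and centred on the pan, inside the engraved ring, and let go of it. Then take the black knob of the spring-return arrest slide and draw it out until the red line lies in the white band on the guide, so that the pan is freed and sinks, and finish while still holding it there. Leave the other two weights, the tins and the stopper where they are.

Things in the scene. Friction and masses are not known exactly. Their poses are not given: they have to be found in the camera images.
- balance: grey spring balance, fixed, 160 mm wide (y), 74 mm high. Origin on the bench under the pan axis; z up. The sloping dial faces -x (front edge at x = -115 mm, rear at 93 mm). From its -y side (80 mm out) a dark guide 56 mm wide runs along -y to y = -192 mm, top 35 mm high; the arrest slide runs in it. The dial needle reaches the green ticks at 500 g. Place and yaw vary.
- pan_centre (a point): centre of the upper face of the round steel pan (diameter 120 mm, rim under 2 mm high), 94 mm above the bench while arrested; its frame has the balance's axes. A black engraved ring of 70 mm diameter is concentric with it.
- pan (a joint): how far the pan has sunk on its spring (m): under 0.001 while the arrest is home, whatever stands on it; freed it sinks to 0.007 under 500 g, 0.003 under 200 g; hard stop at 0.009
- arrest (a joint): how far the arrest slide is drawn out along the balance's -y (m): 0 home, stop at 0.040. A spring pulls it home: 4 N at 0, 9 N at 0.024. At 0.024 the slide's 2 mm red line lies in the middle of the 8 mm white band on the guide rails; an inner cam frees the pan only about the band (0.020 to 0.028) and lifts it short of that and beyond.
- arrest_grip (a point): axis of the slide's black upright knob at the height to grip, 58 mm above the bench; moves with the slide. Shank 17 mm in diameter from 39.5 to 70.5 mm above the bench, 22 mm head up to 79.5 mm. At home it is 150 mm to the balance's -y side of the pan axis, 70 mm from the housing.
- arrest_line (a point): middle of the white band on the guide, on the slide's centre line
- weight_500: largest brass weight, 45 mm diameter, 62 mm high, 0.5 kg; straight-sided body below, narrower knob above; origin at the centre of its underside, z up. The three weights stand to the left of the balance and change places.
- weight_200: middle brass weight, 35 mm diameter, 48 mm high; leave alone
- weight_100: smallest brass weight, 28 mm diameter, 38 mm high; leave alone
- tin_b: open aluminium tin with black content, 71 mm diameter, 42 mm high, at the right; leave alone
- tin_d: lidded aluminium tin, 66 mm diameter, 40 mm high, at the right; leave alone
- stopper_c: red rubber stopper, 38 mm diameter, 28 mm high, at the right; leave alone
Mind the look-alikes: they are no part of the job. What is shaped like the weight_500 but turquoise is not meant.

How it is judged:
By the outcome, as a careful person would: the job done as asked, in the order asked, and still so for the second after the job is handed in, while the arm keeps its last pose, push and grip.
It also fails if it takes over 51 s, if anything falls off the work surface, if the arm or the gripper's body presses on something with over 40 N, if the wrist force passes 120 N, or if a joint passes its speed limit or range.

## Working session

There is one attempt and no reset: what is moved stays moved. The work goes in short steps, Python scripts to look and compute and a shell command to move; the robot and the scene stay as the last step left them, time stands still between calls to the robot, and variables do not carry over. Pictures are saved under pics/ and viewed, and the job is handed in when it is done.

```bash
mkdir -p pics; python3 - <<'E'
from workcell import *
import cv2
for n in ["scene","top","wrist"]:
    c=get_calibration(n); print(n,c)
    cv2.imwrite(f"pics/{n}0.png",get_image(n))
print(get_state())
E
```

```text
scene {'vertical_fov': 50.73092558867202, 'cx': 251.71964791906296, 'cy': 192.46762559426404, 'xyz': array([490.82954022, 751.3705456 , 906.82136075]), 'rotation': array([-0.04679529,  0.93428032, -0.35326128,  0.01170255])}
top {'vertical_fov': 55.674829815332515, 'cx': 260.13277961116813, 'cy': 194.44729748699984, 'xyz': array([ 495.58454301,   15.76232083, 1166.42822334]), 'rotation': array([ 0.71717167, -0.69636587,  0.01212714, -0.02433737])}
wrist {'vertical_fov': 65.70646984690485, 'cx': 251.34714350808974, 'cy': 190.9185741935743, 'xyz': array([ 58.44129756, 578.14072014, 383.7932656 ]), 'rotation': array([0.77974177, 0.60847527, 0.09034083, 0.11661539])}
{'time_s': 0.15, 'qpos': array([ 1.11585474e+00,  1.58897197e-01,  1.59789385e+00,  4.14476964e-05,
        1.38618158e+00, -2.10082422e-01]), 'joint_vel': array([ 1.24072616e-03, -5.26988947e-04, -4.72359026e-03, -3.16842587e-04,
       -5.17379720e-05,  1.56995921e-04]), 'joint_torque': array([ 3.17975137e-04, -3.85920238e+01, -3.22432423e+01,  7.00807921e-02,
        3.51514388e-02, -1.01205294e-04]), 'eef_pos': array([139.16517707, 557.39438763, 183.67370403]), 'orientation': array([ 1.22127723e-01,  9.92514152e-01, -6.45543923e-04, -2.44477694e-04]), 'force': array([-0.37903608, -0.22619596, -0.48282954]), 'ft_torque': array([ 0.03425034, -0.0234029 ,  0.04553581]), 'opening': 91.97276058482831}
```

View pics/scene0.png

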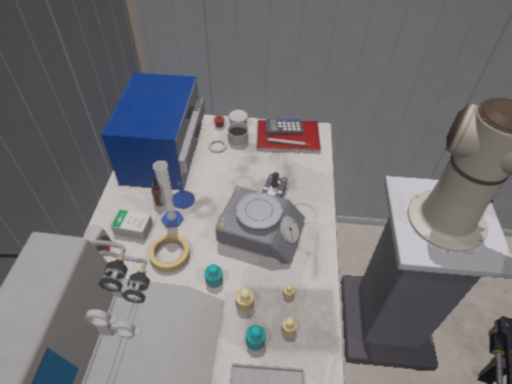

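View pics/top0.png

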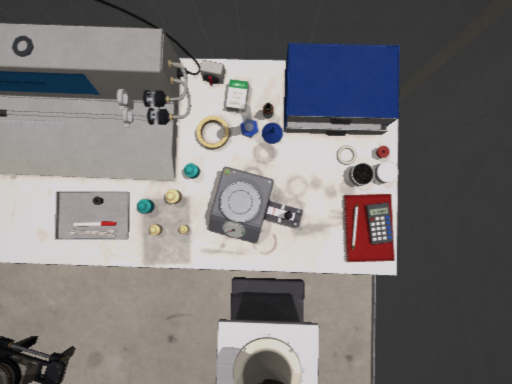

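View pics/wrist0.png

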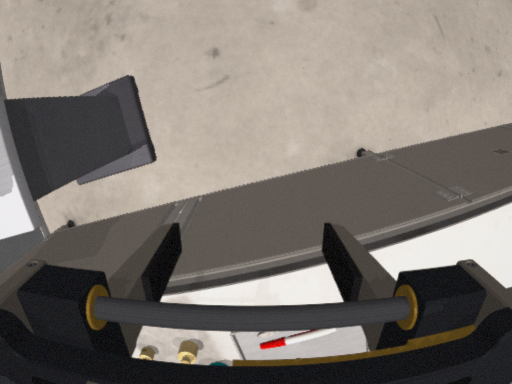

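```bash
python3 - <<'E'
import cv2,numpy as np
t=cv2.imread("pics/top0.png"); s=cv2.imread("pics/scene0.png")
cv2.imwrite("pics/tc.png",cv2.resize(t[155:255,130:310],None,fx=4.4,fy=4.4,interpolation=cv2.INTER_CUBIC))
cv2.imwrite("pics/sc.png",cv2.resize(s[165:345,205:310],None,fx=3.3,fy=3.3,interpolation=cv2.INTER_CUBIC))
E
```

```text
(no output)
```

View pics/tc.png

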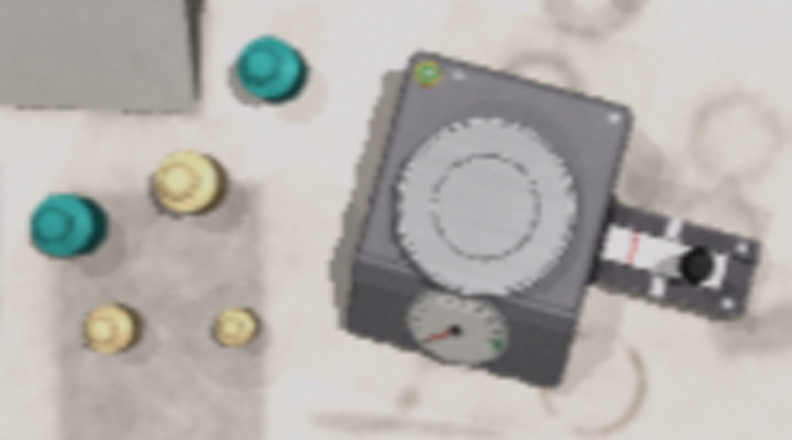

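View pics/sc.png

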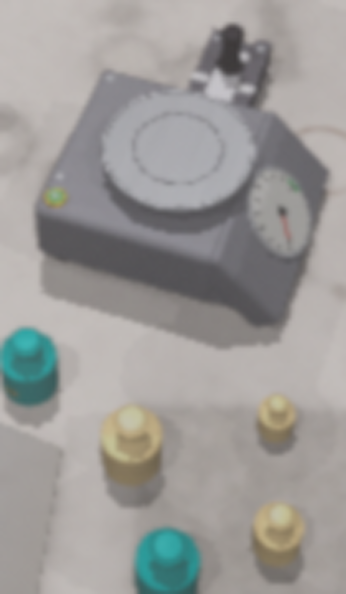

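```bash
cat > h.py <<'E'
import numpy as np
from scipy.spatial.transform import Rotation as R
from workcell import *
def ray(name,u,v,c=None):
    c=c or get_calibration(name)
    f=192/np.tan(np.radians(c['vertical_fov'])/2)
    x,y=u-c['cx'],v-c['cy']
    if name=='wrist':
        r=np.hypot(x,y);th=r/f;d=np.array([x/r*np.sin(th),y/r*np.sin(th),np.cos(th)])
    else: d=np.array([x/f,y/f,1])
    return np.array(c['xyz']),R.from_quat(c['rotation']).apply(d)
def at(name,u,v,z,c=None):
    o,d=ray(name,u,v,c); return o+d*(z-o[2])/d[2]
def proj(name,p,c=None):
    c=c or get_calibration(name)
    f=192/np.tan(np.radians(c['vertical_fov'])/2)
    q=R.from_quat(c['rotation']).inv().apply(np.array(p)-c['xyz'])
    if name=='wrist':
        r=np.hypot(q[0],q[1]);th=np.arctan2(r,q[2]);k=f*th/r
    else:k=f/q[2]
    return np.array([c['cx']+k*q[0],c['cy']+k*q[1]])
E
python3 - <<'E'
from h import *
np.set_printoptions(precision=1,suppress=True)
T=lambda a,b,z:at('top',130+(a+.5)/4.4-.5,155+(b+.5)/4.4-.5,z)
S=lambda a,b,z:at('scene',205+(a+.5)/3.3-.5,165+(b+.5)/3.3-.5,z)
for n,t,s,z in [('pan',(487,207),(179,148),94),('knob',(697,266),(233,33),79.5),('w',(178,182),(131,418),58),('wbody',(190,183),(132,438),38),('w2',(108,327),(281,518),44),('w1',(235,326),(278,406),35),('tq',(266,68),(27,345),56),('tq2',(64,225),(168,548),56)]:
    print(n,T(*t,z),S(*s,z))
for f,q in ((T,[(487,207),(697,266)]),(S,[(179,148),(233,33)])):
    d=f(*q[1],79.5)-f(*q[0],94); print(np.hypot(d[0],d[1]),np.degrees(np.arctan2(d[0],-d[1])))
E
```

```text
pan [527.7  93.1  94. ] [526.3  93.7  94. ]
knob [492.3 -49.6  79.5] [491.5 -49.5  79.5]
w [539.8 311.6  58. ] [540.8 309.   58. ]
wbody [540.2 308.4  38. ] [539.7 313.9  38. ]
w2 [437.  360.3  44. ] [433.4 364.8  44. ]
w1 [440.  272.9  35. ] [437.8 276.8  35. ]
tq [621.5 253.7  56. ] [622.4 257.8  56. ]
tq2 [507.6 390.7  56. ] [506.9 398.   56. ]
146.95723214651179 -13.921676234830715
147.3677347826918 -13.68053441615506
```

```bash
python3 -m crank '[[0,0,0,-0.03,-0.01,0,0.15],[0,0,0,-0.07,-0.022,0,0.3],[0,0,0,-0.105,-0.033,0,0.3],[0,0,0,-0.14,-0.044,0,0.3],[0,0,0,-0.175,-0.055,0,0.3],[0,0,0,-0.21,-0.066,0,0.3],[0,0,0,-0.245,-0.077,0,0.3],[0,0,0,-0.28,-0.088,0,0.3]]'; python3 -m crank '[[0,0,0,-0.035,-0.011,0,0.3],[0,0,0,-0.07,-0.022,0,0.3],[0,0,0,-0.105,-0.033,0,0.3],[0,0,0,-0.14,-0.044,0,0.3],[0,0,0,-0.16,-0.05,0,0.3],[0,0,0,-0.169,-0.054,0,0.3],[0,0,0,-0.169,-0.054,0,0.3]]'; python3 - <<'E'
from h import *
import cv2
c=get_calibration('wrist');s=get_state();im=get_image('wrist');cv2.imwrite('pics/w1.png',im)
print(s['eef_pos'],s['orientation'],c['xyz'],c['rotation'])
for p in [(540,310.5,62),(540,310.5,0)]: print(proj('wrist',p,c))
E
```

```text
time_s: 0.82
eef_pos: [390.8, 403.3, 184.2]
orientation: [0.122, 0.993, -0.0, -0.0]
force: [0.3, 0.1, 0.2]
opening: 64.3
time_s: 1.4
eef_pos: [541.6, 309.8, 183.8]
orientation: [0.123, 0.992, -0.0, -0.0]
force: [-0.1, -0.3, -0.1]
opening: 64.6
[541.58549053 309.84951978 183.77700768] [ 1.23332330e-01  9.92365329e-01 -2.83647242e-04 -3.32819336e-04] [460.95877753 330.6952422  384.06948035] [0.78055959 0.60745699 0.09050459 0.11632564]
[251.2116456  176.71618958]
[251.23413716 165.18532252]
```

View pics/w1.png

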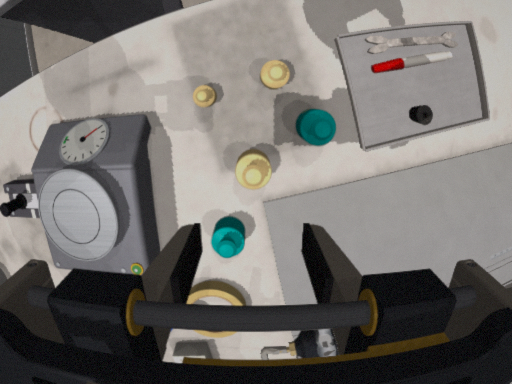

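```bash
python3 - <<'E'
from h import *
import cv2
np.set_printoptions(precision=1,suppress=True)
c=get_calibration('wrist')
print(at('wrist',253.5,177,58,c),at('wrist',253,171,20,c),proj('wrist',get_state()['eef_pos'],c))
im=cv2.imread('pics/w1.png');cv2.imwrite('pics/w1c.png',cv2.resize(im[140:270,190:350],None,fx=4.5,fy=4.5,interpolation=cv2.INTER_CUBIC))
for z,r in((0,22.5),(38,22.5),(40,22.5)):
  print(z,[proj('wrist',(540+a*r,310.5+b*r,z),c) for a,b in((1,0),(-1,0),(0,1),(0,-1))])
E
```

```text
[540.6 313.9  58. ] [542.3 313.2  20. ] [250.8 220.1]
0 [array([254.7, 182.3]), array([246.3, 150.1]), array([267.1, 162.4]), array([234.1, 170.5])]
38 [array([255. , 190.6]), array([245.8, 155.2]), array([268.7, 168.7]), array([232.3, 177.6])]
40 [array([255., 191.]), array([245.8, 155.5]), array([268.8, 169. ]), array([232.2, 178. ])]
```

View pics/w1c.png

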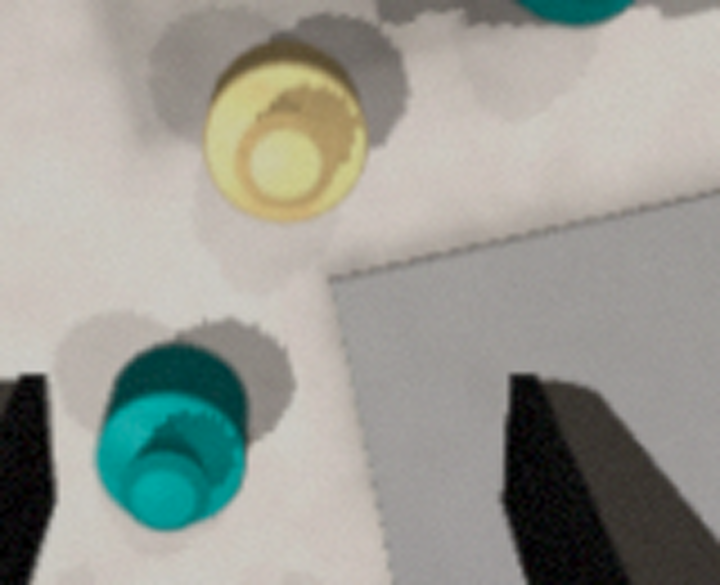

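```bash
python3 -m crank '[[0,0,0,0.001,0.002,0.03,0.3],[0,0,0,0.001,0.002,0.06,0.3],[0,0,0,0.001,0.002,0.09,0.3],[0,0,0,0.001,0.002,0.12,0.3],[0,0,0,0.001,0.002,0.145,0.3],[0,0,0,0.001,0.002,0.165,0.3],[0,0,0,0.001,0.002,0.178,0.3],[0,0,0,0.001,0.002,0.178,0.3]]'; python3 - <<'E'
from h import *
import cv2
cv2.imwrite('pics/w2.png',get_image('wrist'));cv2.imwrite('pics/s2.png',get_image('scene')); print(get_state()['eef_pos'],get_state()['force'])
E
```

```text
time_s: 2.12
eef_pos: [536.2, 313.7, 3.2]
orientation: [0.121, 0.993, -0.001, -0.003]
force: [-0.7, 0.4, -0.2]
opening: 64.4
[539.6569521  314.29899182   7.05277536] [-0.19843439  0.08453805  0.10480965]
```

View pics/w2.png

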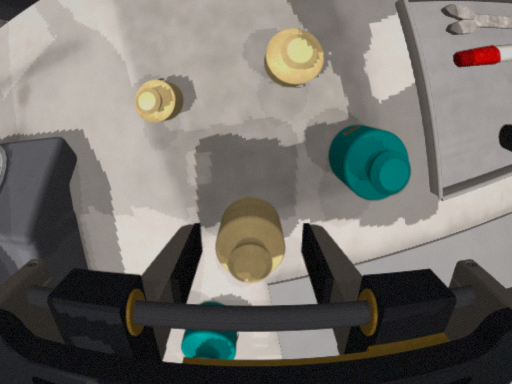

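```bash
python3 -m crank '[[0,0,0,0,0,0.001,0.4],[0,0,0,0,0,0.002,0.5],[0,0,0,0,0,0.002,0.7],[0,0,0,0,0,0.002,0.8],[0,0,0,0,0,0.002,0.8],[0,0,0,0,0,0.002,0.8]]'; python3 - <<'E'
from h import *
import cv2
cv2.imwrite('pics/w3.png',get_image('wrist')); s=get_state();print(s['eef_pos'],s['force'],s['opening'])
E
```

```text
time_s: 2.72
eef_pos: [540.7, 312.2, 5.8]
orientation: [0.122, 0.993, -0.001, 0.0]
force: [-1.5, -5.8, 4.4]
opening: 41.4
[540.69723184 312.18962539   5.78868283] [-1.33714154 -4.55781632  6.05341729] 41.804412268957606
```

View pics/w3.png

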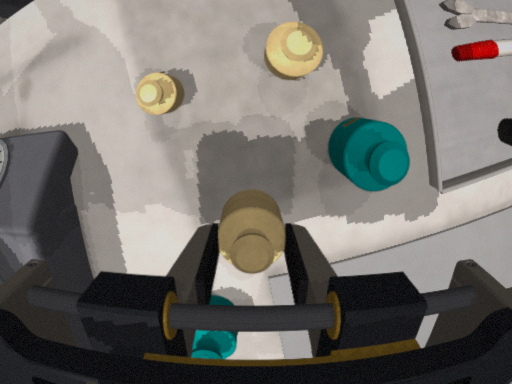

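```bash
python3 - <<'E'
from h import *
np.set_printoptions(precision=1,suppress=True)
c=get_calibration('wrist');p=get_state()['eef_pos'];print(p)
for dx in(-8,0,8):
  q=p+np.array([dx*.97,-dx*.242,0])
  print(dx,[proj('wrist',(q[0],q[1],z),c) for z in(0,35,62)], [proj('wrist',(q[0]-21.8,q[1]+5.4,z),c) for z in (0,35)])
print(at('wrist',251,246,60,c),at('wrist',251,191,0,c))
E
```

```text
[540.7 312.2   5.8]
-8 [array([250.8, 207.1]), array([250.6, 226.3]), array([250.4, 246.3])] [array([250.7, 177.6]), array([250.5, 192.1])]
0 [array([250.8, 217.1]), array([250.6, 237.7]), array([250.5, 258.9])] [array([250.7, 188.3]), array([250.5, 204.6])]
8 [array([250.8, 226.9]), array([250.7, 248.7]), array([250.5, 271. ])] [array([250.7, 198.8]), array([250.5, 216.8])]
[533.9 314.2  60. ] [520.9 317.3   0. ]
```

```bash
python3 -m crank '[[0,0,0,0,0,-0.01,0.8],[0,0,0,0,0,-0.03,0.8],[0,0,0,0,0,-0.06,0.8],[0,0,0,0,0,-0.09,0.8],[0,0,0,0,0,-0.12,0.8],[0,0,0,0,0,-0.14,0.8],[0,0,0,0,0,-0.15,0.8],[0,0,0,0,0,-0.15,0.8]]'; python3 - <<'E'
from h import *
import cv2
np.set_printoptions(precision=1,suppress=True)
c=get_calibration('wrist');p=get_state()['eef_pos'];
cv2.imwrite('pics/w4.png',get_image('wrist')[130:330,130:380].repeat(3,0).repeat(3,1)[:600]);s=get_state();print(s['eef_pos'],s['force'],s['opening'])
cv2.imwrite('pics/s4.png',cv2.resize(get_image('scene')[230:340,190:310],None,fx=5,fy=5,interpolation=cv2.INTER_CUBIC))
for z in(0,35,62): print(proj('wrist',(p[0],p[1],p[2]-5.8+z),c),proj('scene',(p[0],p[1],p[2]-5.8+z)))
E
```

```text
time_s: 3.43
eef_pos: [541.4, 314.1, 157.3]
orientation: [0.122, 0.993, 0.001, 0.002]
force: [-0.1, -0.2, -4.7]
opening: 41.5
[540.3 313.7 154.8] [ 0.2  0.1 -4.9] 41.41132918250423
[250.8 217. ] [243.7 272.4]
[250.8 237.8] [243.6 263.6]
[250.9 259.1] [243.6 256.5]
```

View pics/w4.png

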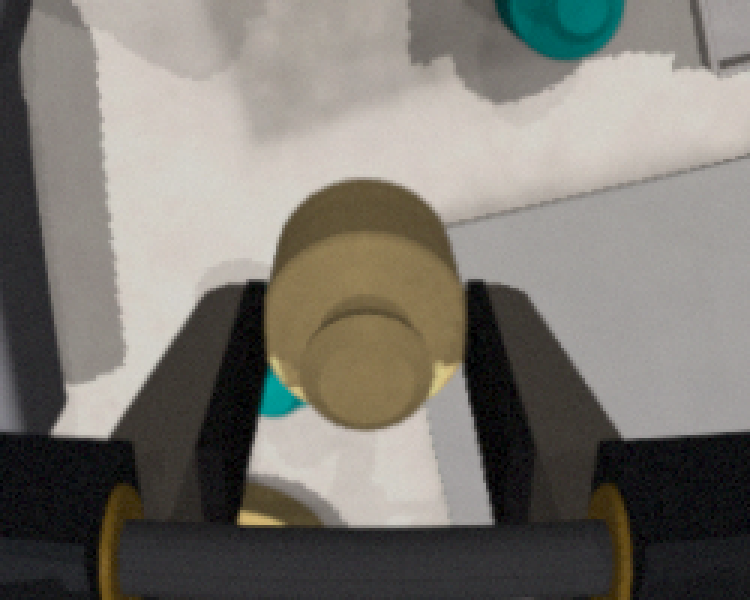

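View pics/s4.png

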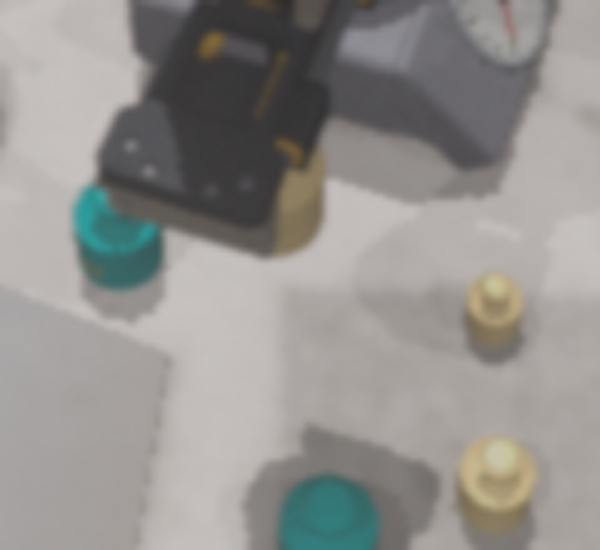

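```bash
python3 -m crank '[[0,0,0,-0.003,-0.015,0,0.8],[0,0,0,-0.009,-0.045,0,0.8],[0,0,0,-0.015,-0.08,0,0.8],[0,0,0,-0.022,-0.115,0,0.8],[0,0,0,-0.029,-0.15,0,0.8],[0,0,0,-0.036,-0.185,0,0.8],[0,0,0,-0.04,-0.207,0,0.8],[0,0,0,-0.042,-0.216,0,0.8]]'; python3 -m crank '[[0,0,0,0,0,0.012,0.8],[0,0,0,0,0,0.028,0.8],[0,0,0,0,0,0.036,0.8],[0,0,0,0,0,0.036,0.8]]';  python3 - <<'E'
from h import *
import cv2
np.set_printoptions(precision=1,suppress=True)
c=get_calibration('wrist');p=get_state()['eef_pos'];
im=get_image('wrist');cv2.imwrite('pics/w5.png',im)
cv2.imwrite('pics/w5c.png',cv2.resize(im[130:310,130:380],None,fx=3,fy=3));s=get_state();print(s['eef_pos'],s['force'],s['opening'],s['orientation'])
cv2.imwrite('pics/s5.png',cv2.resize(get_image('scene')[160:270,200:320],None,fx=5,fy=5,interpolation=cv2.INTER_CUBIC))
print(proj('wrist',(527.2,93.4,94),c),proj('wrist',(p[0],p[1],94),c))
for a in range(0,360,45):
  A=np.radians(a); q=proj('wrist',(527.2+35*np.cos(A),93.4+35*np.sin(A),94),c);print(a,q,(q-130)*3)
E
```

```text
time_s: 4.2
eef_pos: [526.5, 90.7, 151.7]
orientation: [0.124, 0.992, -0.001, -0.002]
force: [-0.4, 0.5, -4.7]
opening: 41.6
time_s: 4.53
eef_pos: [525.4, 95.0, 114.3]
orientation: [0.122, 0.993, -0.0, -0.004]
force: [-1.0, -0.4, -4.5]
opening: 41.3
[526.6  94.9 116. ] [ 0.2  0.3 -4.3] 41.41503871648141 [ 0.1  1.   0.  -0. ]
[249.4 212.9] [250.8 210.4]
0 [259.6 250.7] [388.9 362.1]
45 [286.1 233.3] [468.2 310. ]
90 [292.3 202.8] [487.  218.4]
135 [272.8 176.2] [428.5 138.7]
180 [238.2 171.2] [324.6 123.6]
225 [211.  191.2] [242.9 183.7]
270 [207.5 222.5] [232.6 277.6]
315 [227.9 246.4] [293.6 349.3]
```

View pics/w5c.png

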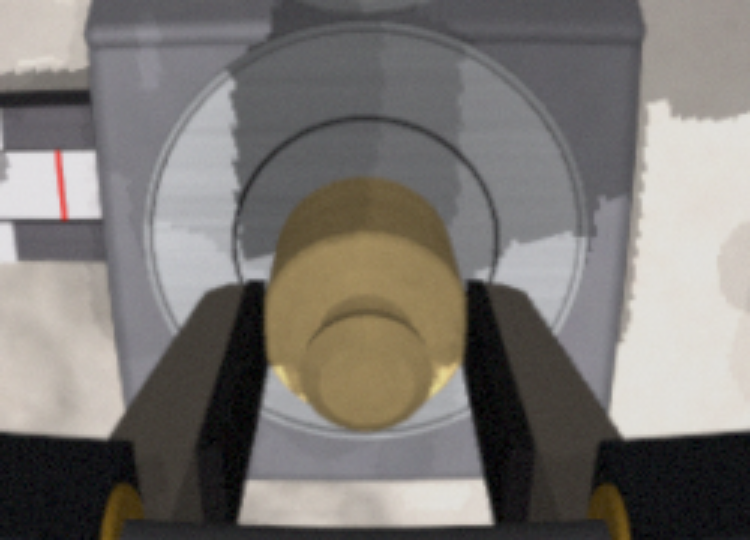

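View pics/s5.png

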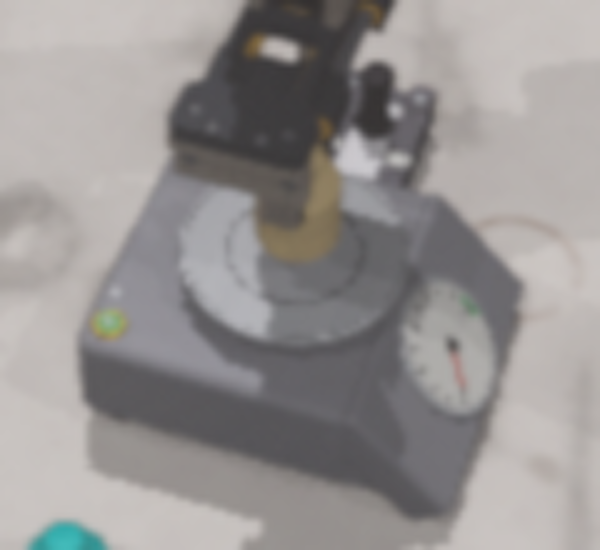

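```bash
python3 -m crank '[[0,0,0,0,0,0.005,0.8],[0,0,0,0,0,0.01,0.8],[0,0,0,0,0,0.014,0.8],[0,0,0,0,0,0.015,0.8],[0,0,0,0,0,0.015,0.8]]'; python3 -m crank '[[0,0,0,0,0,0.001,0.8],[0,0,0,0,0,0.0015,0.8],[0,0,0,0,0,0.0015,0.8]]';python3 -m crank '[[0,0,0,0,0,0.001,0.8],[0,0,0,0,0,0.001,0.8]]'
```

```text
time_s: 5.05
eef_pos: [528.1, 93.8, 102.9]
orientation: [0.122, 0.993, -0.0, -0.0]
force: [-0.8, -0.5, -5.4]
opening: 41.5
time_s: 5.3
eef_pos: [528.6, 93.6, 102.0]
orientation: [0.122, 0.993, -0.0, 0.0]
force: [-0.3, -0.3, -4.5]
opening: 41.5
time_s: 5.47
eef_pos: [528.5, 93.7, 100.9]
orientation: [0.122, 0.993, 0.0, 0.0]
force: [0.0, 0.4, -5.3]
opening: 41.4
```

```bash
for i in 1; do python3 -m crank '[[0,0,0,0,0,0.001,0.8],[0,0,0,0,0,0.001,0.8]]'; python3 -m crank '[[0,0,0,0,0,0.001,0.8],[0,0,0,0,0,0.001,0.8]]'; done
```

```text
time_s: 5.63
eef_pos: [528.5, 93.7, 99.8]
orientation: [0.122, 0.993, 0.0, -0.0]
force: [-0.4, -0.2, -4.2]
opening: 41.6
time_s: 5.8
eef_pos: [528.7, 93.6, 99.3]
orientation: [0.122, 0.993, -0.0, 0.0]
force: [-1.2, 0.4, -1.1]
opening: 41.5
```

```bash
python3 - <<'E'
from h import *
import cv2
im=get_image('wrist');cv2.imwrite('pics/w6.png',cv2.resize(im[130:310,130:380],None,fx=3,fy=3));s=get_state();print(s['eef_pos'],s['force'])
E
```

```text
[528.73155016  93.65357114  99.37331283] [-1.67723262  0.0804431  -2.20058507]
```

View pics/w6.png

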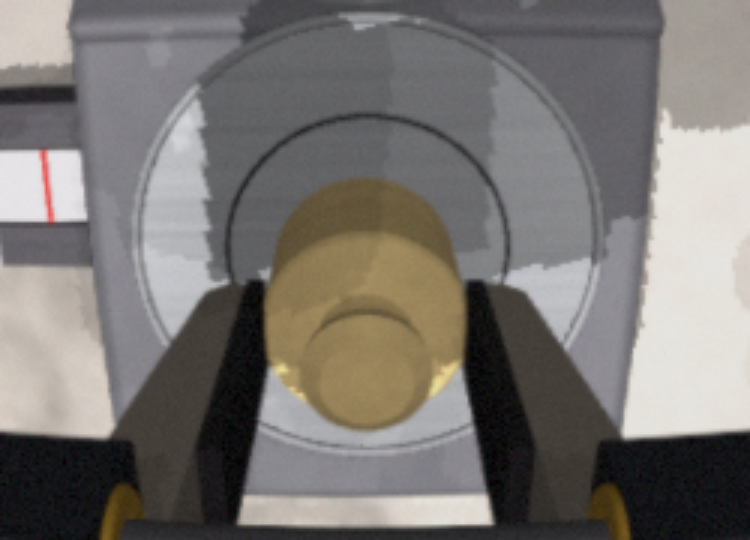

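```bash
python3 - <<'E'
from h import *
np.set_printoptions(precision=2,suppress=True)
c=get_calibration('wrist');p=get_state()['eef_pos'];print(p)
ax=np.array([.9702,-.2424,0]);ay=np.array([.2424,.9702,0])
def f(a,b,z=94):
  q=at('wrist',130+(a+.5)/3-.5,130+(b+.5)/3-.5,z,c)-p;return np.array([q@ax,q@ay])
for n,a,b in[('ringtop',368,115),('ringL',228,240),('ringR',510,240),('baseedge',366,178),('rimtop',366,13),('rimbot',366,452),('rimL',136,230),('rimR',600,230)]: print(n,f(a,b,95.5 if 'rim' in n else 94))
E
```

```text
[528.73  93.65  99.37]
ringtop [-37.56   1.12]
ringL [ -6.04 -33.6 ]
ringR [-5.95 36.4 ]
baseedge [-22.04   0.64]
rimtop [-61.89   0.66]
rimbot [55.42  0.61]
rimL [ -9.07 -56.6 ]
rimR [-8.94 58.97]
```

```bash
python3 -m crank '[[0,0,0,0,0,-0.002,0.8],[0,0,0,0.001,0,-0.004,0.8],[0,0,0,0.003,0.0005,-0.004,0.8],[0,0,0,0.003,0.0005,-0.003,0.8],[0,0,0,0.003,0.0005,-0.001,0.8],[0,0,0,0.003,0.0005,0,0.8],[0,0,0,0.003,0.0005,0,0.8]]'; python3 -m crank '[[0,0,0,0,0,0.0005,0.8],[0,0,0,0,0,0.0005,0.8]]'
```

```text
time_s: 6.43
eef_pos: [525.8, 95.0, 99.2]
orientation: [0.122, 0.993, 0.0, 0.0]
force: [-1.8, 0.4, -0.7]
opening: 41.5
time_s: 6.6
eef_pos: [525.9, 94.9, 99.0]
orientation: [0.122, 0.993, -0.0, 0.0]
force: [-3.6, -0.6, 2.2]
opening: 41.6
```

```bash
python3 - <<'E'
from h import *
import cv2
im=get_image('wrist');cv2.imwrite('pics/w7.png',cv2.resize(im[130:310,130:380],None,fx=3,fy=3));s=get_state();print(s['eef_pos'],s['force'])
E
```

```text
[525.93510168  94.91210462  99.02688991] [-3.26752821 -0.53196784  2.44162335]
```

View pics/w7.png

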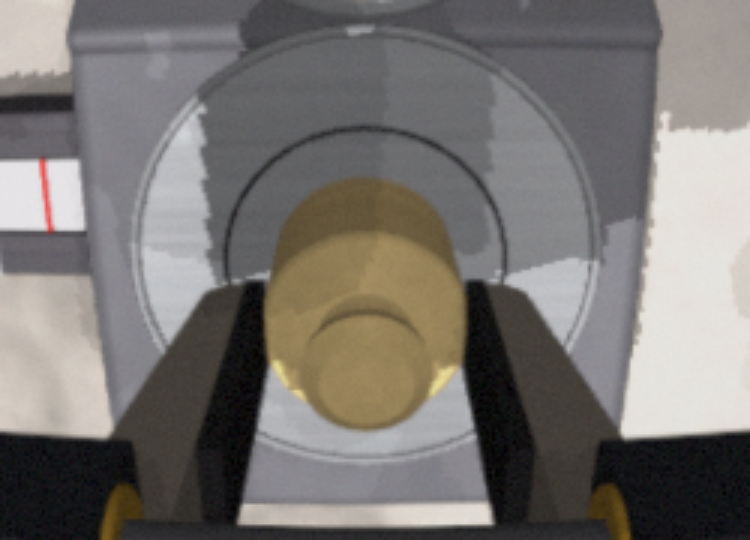

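```bash
python3 -m crank '[[0,0,0,0,0,0,0.5],[0,0,0,0,0,0,0.45],[0,0,0,0,0,0,0.35],[0,0,0,0,0,0,0.3],[0,0,0,0,0,0,0.3],[0,0,0,0,0,-0.01,0.3],[0,0,0,0,0,-0.03,0.3],[0,0,0,0,0,-0.06,0.3]]'; python3 -m crank '[[0,0,0,0,0,-0.03,0.3],[0,0,0,0,0,-0.05,0.3],[0,0,0,0,0,-0.06,0.3],[0,0,0,0,0,-0.06,0.3]]'; python3 - <<'E'
from h import *
import cv2
np.set_printoptions(precision=1,suppress=True)
c=get_calibration('wrist');im=get_image('wrist');cv2.imwrite('pics/w8.png',im);s=get_state();print(s['eef_pos'],s['force'],s['opening'])
for p in[(526.5,95,94),(526.5,95,156),(490.4,-50.6,79.5)]:print(proj('wrist',p,c))
E
```

```text
time_s: 7.32
eef_pos: [523.6, 95.0, 157.1]
orientation: [0.122, 0.993, -0.0, -0.003]
force: [0.2, 0.0, -0.5]
opening: 64.6
time_s: 7.65
eef_pos: [527.5, 94.9, 221.7]
orientation: [0.122, 0.993, 0.0, 0.003]
force: [0.3, 0.4, -0.5]
opening: 64.3
[526.3  94.9 219.3] [0.1 0.1 0.5] 64.53545671923423
[250.7 175.3]
[250.7 191.7]
[130.9 173.7]
```

View pics/w8.png

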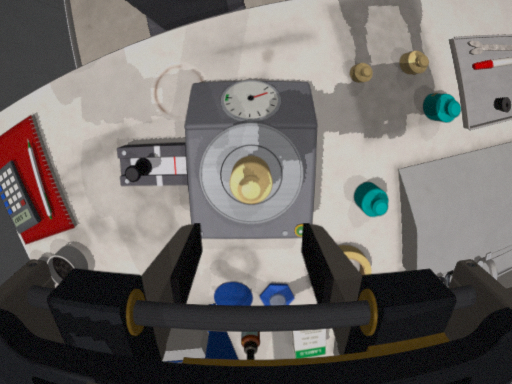

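```bash
python3 -m crank '[[0,0,0,0,-0.02,0,0.4],[0,0,0,0,-0.05,0,0.5],[0,0,0,0,-0.08,0,0.5],[0,0,0,0,-0.11,0,0.5],[0,0,0,0,-0.135,0,0.5],[0,0,0,-0.001,-0.146,0,0.5],[0,0,0,-0.001,-0.149,0,0.5],[0,0,0,-0.001,-0.149,0,0.5]]'; python3 -m crank '[[0,0,0,0,0,0.03,0.5],[0,0,0,0,0,0.06,0.5],[0,0,0,0,0,0.08,0.5],[0,0,0,0,0,0.08,0.5],[0,0,0,0,0,0.08,0.5]]'; python3 - <<'E'
from h import *
import cv2
np.set_printoptions(precision=1,suppress=True)
c=get_calibration('wrist');im=get_image('wrist');cv2.imwrite('pics/w9.png',im);s=get_state();print(s['eef_pos'],s['force'],s['opening'])
for p in[(526.5,95,94),(526.5,95,156),(491,-50,79.5),(491,-50,40),s['eef_pos']]:print(proj('wrist',p,c))
E
```

```text
time_s: 8.37
eef_pos: [490.1, -49.7, 217.3]
orientation: [0.123, 0.992, 0.0, -0.001]
force: [-0.3, 0.3, -0.7]
opening: 45.8
time_s: 8.78
eef_pos: [489.9, -48.4, 137.5]
orientation: [0.121, 0.993, 0.001, -0.001]
force: [-0.4, 0.1, 0.4]
opening: 46.2
[491.1 -49.  139.1] [-0.3 -0.1 -0.1] 45.67326912428584
[405.8 200.8]
[440.6 226.1]
[249.4 197.4]
[249.6 185.6]
[250.3 222.7]
```

View pics/w9.png

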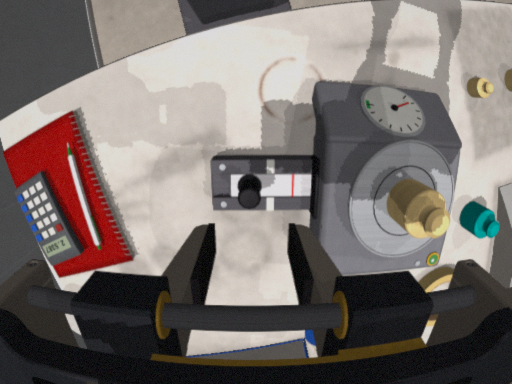

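```bash
python3 -m crank '[[0,0,0,0.001,0,0.025,0.5],[0,0,0,0.001,0,0.05,0.5],[0,0,0,0.001,0,0.075,0.5],[0,0,0,0.001,0,0.09,0.5],[0,0,0,0.001,0,0.096,0.5],[0,0,0,0.001,0,0.096,0.5],[0,0,0,0.001,0,0.096,0.5]]'; python3 - <<'E'
from h import *
import cv2
c=get_calibration('wrist');im=get_image('wrist');cv2.imwrite('pics/w10.png',im);s=get_state();print(s['eef_pos'],s['force'],s['opening'])
E
```

```text
time_s: 9.42
eef_pos: [491.2, -49.9, 44.2]
orientation: [0.122, 0.993, -0.0, 0.001]
force: [0.1, 0.4, 0.3]
opening: 45.9
[491.39586979 -50.1056634   44.46933952] [-0.50499314 -0.84653741  0.06352912] 45.5200745336655
```

View pics/w10.png

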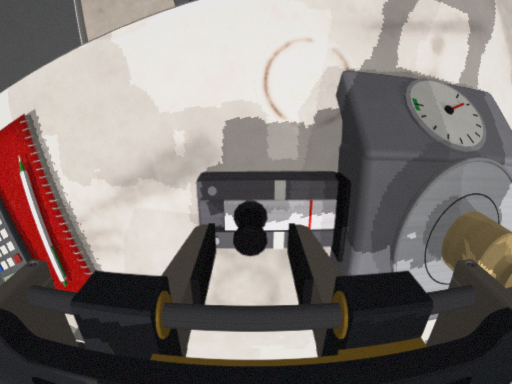

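```bash
python3 -m crank '[[0,0,0,0,0,0.002,0.6],[0,0,0,0,0,0.0025,0.7],[0,0,0,0,0,0.0025,0.8],[0,0,0,0,0,0.0025,0.95],[0,0,0,0,0,0.0025,1],[0,0,0,0,0,0.0025,1],[0,0,0,0,0,0.0025,1]]'; python3 - <<'E'
from h import *
import cv2
c=get_calibration('wrist');im=get_image('wrist');cv2.imwrite('pics/w11.png',cv2.resize(im[130:330,180:430],None,fx=3,fy=3));s=get_state();print(s['eef_pos'],s['force'],s['opening'])
E
```

```text
time_s: 10.05
eef_pos: [489.7, -50.6, 40.3]
orientation: [0.122, 0.993, -0.001, 0.0]
force: [-1.6, -5.6, 2.7]
opening: 19.7
[489.75144971 -50.56563177  40.31845647] [-2.65993259 -5.83212449  3.0217968 ] 19.475755222732957
```

View pics/w11.png

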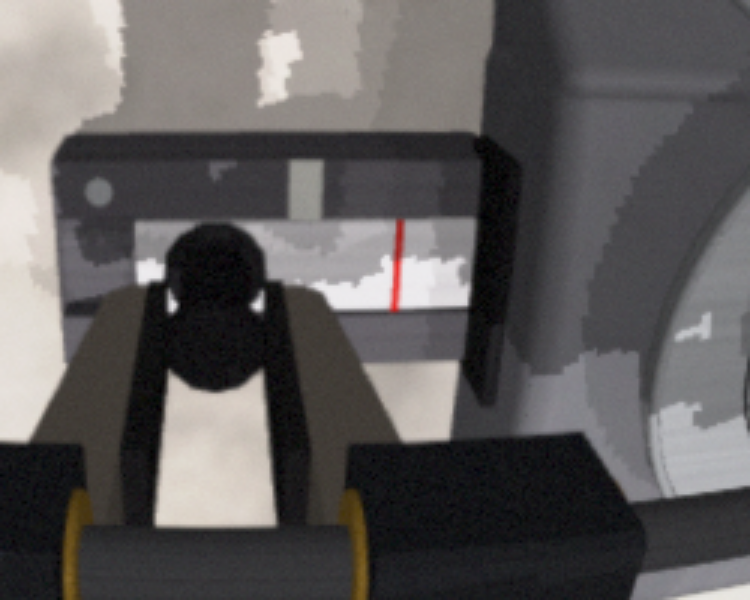

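```bash
python3 -m crank '[[0,0,0,0,-0.003,0,1],[0,0,0,0,-0.006,0,1],[0,0,0,0,-0.009,0,1],[0,0,0,0,-0.012,0,1],[0,0,0,0,-0.015,0,1],[0,0,0,0,-0.018,0,1],[0,0,0,0,-0.02,0,1],[0,0,0,0,-0.02,0,1]]'; python3 - <<'E'
from h import *
import cv2
c=get_calibration('wrist');im=get_image('wrist');cv2.imwrite('pics/w12.png',cv2.resize(im[130:330,180:430],None,fx=3,fy=3));s=get_state();print(s['eef_pos'],s['force'],s['opening'])
E
```

```text
time_s: 10.77
eef_pos: [485.6, -67.4, 40.3]
orientation: [0.123, 0.992, 0.002, 0.001]
force: [1.4, 6.4, 2.2]
opening: 19.4
[485.67675396 -67.3744422   40.27044513] [2.86369378 5.53978333 3.03808827] 19.818795571654345
```

View pics/w12.png

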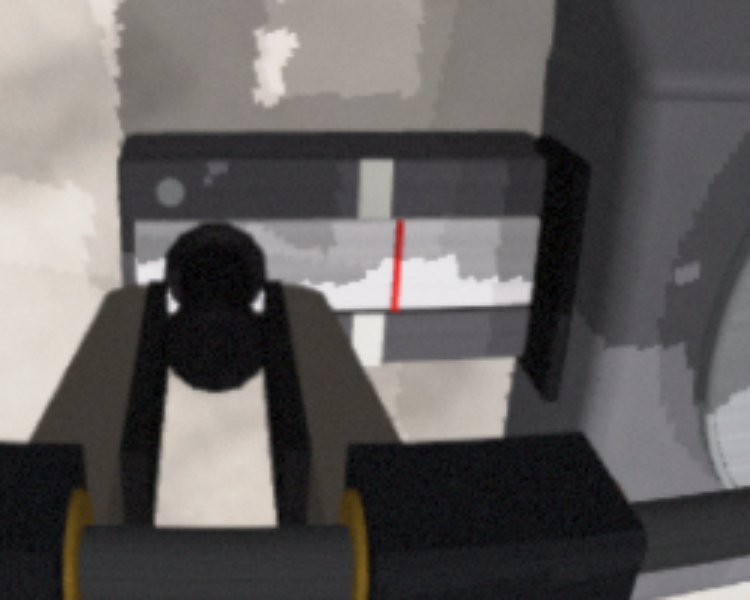

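```bash
python3 -m crank '[[0,0,0,0,-0.002,0,1],[0,0,0,0,-0.004,0,1],[0,0,0,0,-0.006,0,1],[0,0,0,0,-0.0065,0,1],[0,0,0,0,-0.0065,0,1],[0,0,0,0,-0.0065,0,1]]'; python3 - <<'E'
from h import *
import cv2
c=get_calibration('wrist');im=get_image('wrist');cv2.imwrite('pics/w13.png',cv2.resize(im[130:330,180:430],None,fx=3,fy=3));cv2.imwrite('pics/w13f.png',im);s=get_state();print(s['eef_pos'],s['force'],s['opening'])
cv2.imwrite('pics/s13.png',cv2.resize(get_image('scene')[160:270,200:320],None,fx=5,fy=5,interpolation=cv2.INTER_CUBIC))
E
```

```text
time_s: 11.32
eef_pos: [484.3, -73.1, 40.3]
orientation: [0.123, 0.992, 0.002, 0.001]
force: [2.3, 7.0, 3.5]
opening: 19.7
[484.26223883 -73.01931242  40.24696058] [3.21203628 7.22212897 3.3032556 ] 19.885694212238693
```

View pics/w13.png

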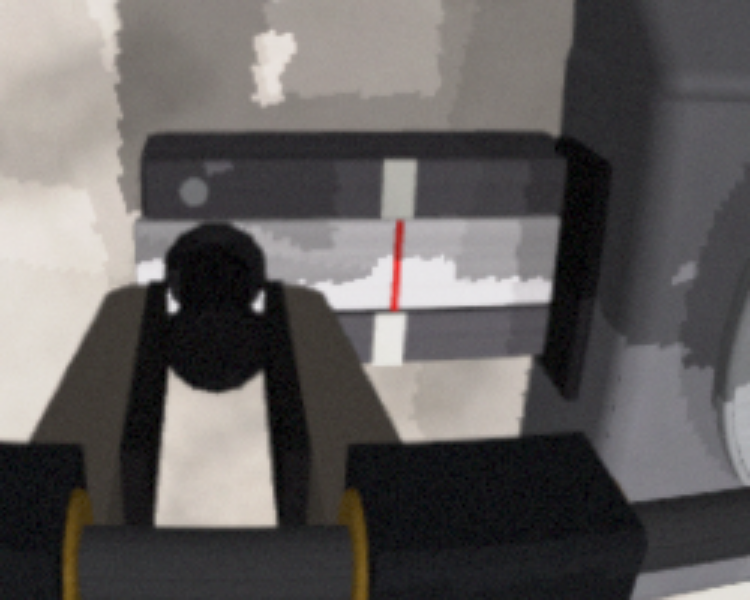

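View pics/s13.png

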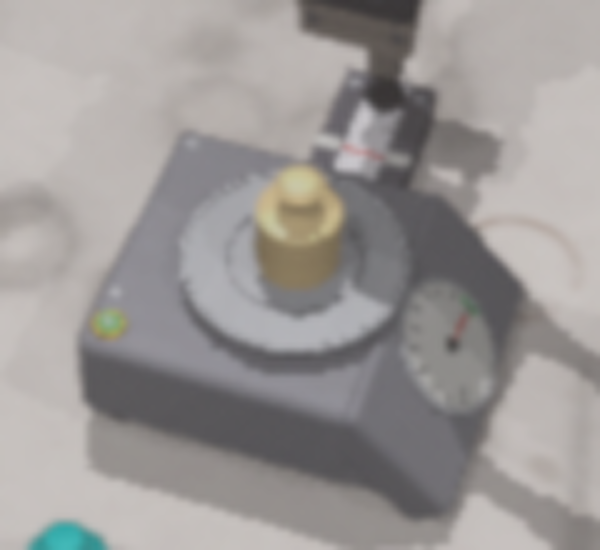

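View pics/w13f.png

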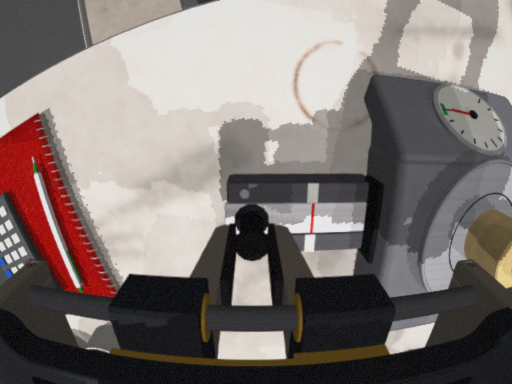

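```bash
python3 -m crank '[[0,0,0,0,-0.0005,0,1],[0,0,0,0,-0.0008,0,1],[0,0,0,0,-0.0008,0,1],[0,0,0,0,-0.0008,0,1],[0,0,0,0,-0.0008,0,1],[0,0,0,0,-0.0008,0,1]]'; python3 - <<'E'
from h import *
import cv2
a=get_image('wrist')[130:330,220:420];b=get_image('scene')[150:350,200:325]
cv2.imwrite('pics/f.png',cv2.resize(cv2.hconcat([a,b]),None,fx=2.4,fy=2.4,interpolation=cv2.INTER_CUBIC));s=get_state();print(s['eef_pos'],s['force'],s['opening'])
cv2.imwrite('pics/ft.png',cv2.resize(get_image('top')[140:260,130:310],None,fx=4.4,fy=4.4,interpolation=cv2.INTER_CUBIC))
E
```

```text
time_s: 11.92
eef_pos: [484.1, -73.7, 40.3]
orientation: [0.123, 0.992, 0.003, 0.001]
force: [3.6, 8.7, 3.3]
opening: 19.9
[484.09416466 -73.62536722  40.21827923] [3.27120201 8.07005743 3.81521084] 19.962807759091174
```

View pics/f.png

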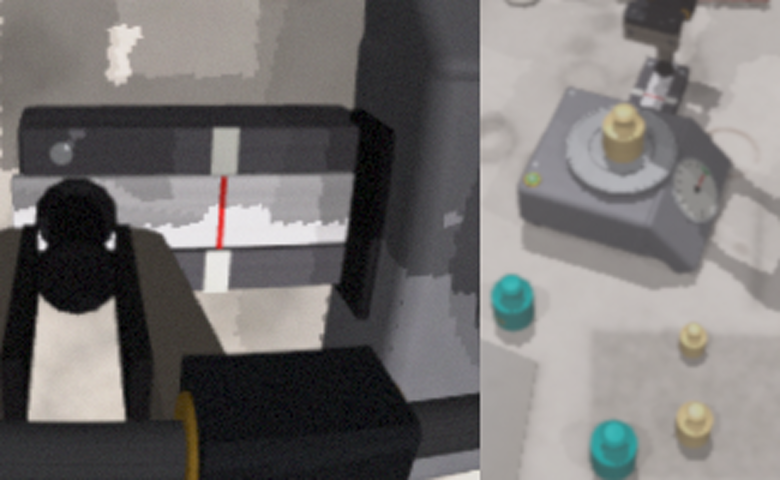

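View pics/ft.png

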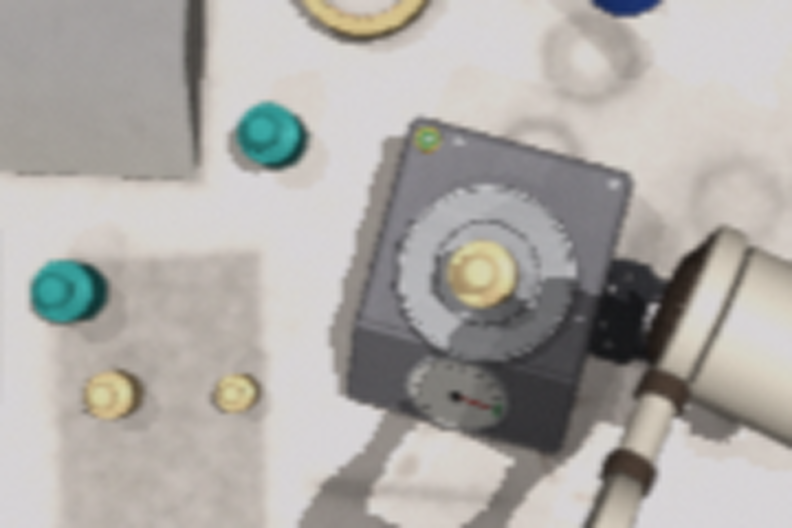

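```bash
python3 -c "
from workcell import *
print(hand_in())"
```

```text
the job is handed in; nothing more can be done
None
```

I set the 500 g brass weight upright inside the engraved ring and let go of it while the slide was still home. I then gripped the black knob and drew the slide out about 24 mm, until the red line lay in the white band, and handed in still holding it there at about 12 s.

- **Weight position:** at first touch the weight was about 3 mm too far from the robot, so I lifted it, shifted it and set it down again. After that the gap to the ring matched a centred weight to within about 1 mm in the wrist picture. The later pictures show it standing upright inside the ring.
- **Pan and slide:** the last pictures show the red line within about 0.5 mm of the middle of the band. The needle is at the green ticks, so the pan is free, and the force on the tool is a steady 8–9 N.
- **Other objects:** the two smaller weights and both turquoise look-alikes have not moved. I did not look closely at the tins and stopper in the last pictures, but the arm never went near them.
- **Disagreeing reading:** the finger opening read 41.4 mm on the 45 mm weight. On the knob it read 19.5–20 mm, between the 17 mm shank and the 22 mm head. I may therefore be holding the knob partly by its head, but the grip did not slip.

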